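# Lever open the dust cover of a polishing spindle's control desk and set its speed slider

### The arm

A 6-joint arm with a two-finger parallel gripper is mounted at the origin on the work surface. World frame = base frame: x ahead of the robot, y to its left, z up, the work surface at z = 0. Lengths are in m, angles in degrees, forces in N, time in s.
With the tool pointing down it reaches from about 0.4 to 0.825 m from the base axis. Payload 7 kg.
Tool frame: the origin (TCP) lies midway between the tips of the shut fingers; the grasp point (between the pads) lies 19 mm behind it (hold_point_z is the distance from the TCP to the grasp point, in m); z points along the fingers, y is the line along which they close (so a half turn about z gives the same grasp; the last joint's range is limited). The gripper opens to 88 mm and grips with 3 to 60 N. Pads are 19 mm wide; open, the fingers measure 130 mm over their backs; the gripper's body (78 mm by 193 mm) begins 47 mm behind the grasp point.
Start: joints at [84.059, 20.546, 0.682, 0, -70.136, -16.507], TCP at [0.258, 0.624, 0.193] pointing down, gripper open.
Joint ranges: [-176.03, 176.03], [-82.01, 121.73], [-58.28, 71.71], [-173.87, 95.51], [-174.79, -0.11], [-173.66, 173.66]. Speed limits (degrees/s): [136.94, 136.94, 172.46, 180, 180, 180].

### API

Orientations are given as [roll, pitch, yaw] about the fixed x, y, z axes, in that order (R = Rz(yaw) Ry(pitch) Rx(roll)).
In Python, from plant import get_state, capture, close_job, hold_point_z gives the robot as it stands.
- The arm moves only by the shell command python3 -m inch 'ROWS' [FORCE]. ROWS is text: rows parted by semicolons, each of 5 numbers parted by spaces: the shift along the tool's x, y, z normalised to -1 to 1, where 1 is 0.15 m, then the turn about the tool's z normalised to -1 to 1, where 1 is 360 degrees, then the opening, from 0 (shut) to 1 (fully open). In form: tx ty tz spin grip; .... A call has exactly 8 rows; each row shifts and turns the commanded pose from where the row before left it, along the tool's axes as they then stand; what a row does not reach is not made up. A row lasts 1/8 s, in which the tool goes at most 62.5 mm and 10.7 degrees, less where a joint would pass 70% of its speed; a pose out of reach is approached as far as the arm can. A call with a number of a shift or a turn outside -1 to 1 is refused whole. A call with a gripper value outside its range is refused whole. The fingers move at their own pace and stop on an object; FORCE is the grip in N (left out, the last holds). Time passes only in rows, so rows that do not move let the fingers close, or fill a call up. It gives the time, the measured TCP pose, the force, the opening and the grip force at its end, in the units of the state.
- get_state(): the state, without advancing time (a new reading comes with each control period).
- capture(name): name is "side" or "top" or "wrist"; returns a dict with "color" (384x512x3 uint8, blue, green, red), "mtx" (3x3 intrinsics, pixels), "R" (3x3) and "t" (3): a world point X has camera coordinates R X + t. Camera axes: x right, y down, z forward; pixel columns grow to the right and rows downward; lengths in m; the calibration is good to about 2 mm. A picture is of the moment at which its call begins. There is no depth.
- close_job(): hands the job in; it is judged then, once.
The state is a dict: "time_s": time; "joints": joint angles; "qd": joint speeds; "joint_torque": joint torques, N m; "tcp_pos": TCP position; "eef_rot": TCP orientation; "contact_force": force on the tool from outside, world axes, zero at the start; "moment": the same for the moment, N m; "gripper_width": finger opening in m; "gripper_force": force on a finger pad.
Only numpy, scipy, OpenCV 4.12 (cv2) and the standard library are available. Lean on these libraries where they do the work, as an engineer would, in place of code of your own. Each camera call takes 0.05 s, during which the arm holds its last target. There are 200 camera calls.

### The job

Use the scraper to lever open the dust cover of the control desk: feel for the cut-out in the strip along the cover's lower edge, get the blade in there, lift the cover with it and swing the cover right back past upright so that it stays open. Then slide the speed slider until its white line is in line with the brass pointer, and leave the scraper lying flat on the rubber mat. Do not disturb the ceramic castings lying about.

Things in the scene. Friction and masses are not known exactly. Their poses are not given: they have to be found in the camera images.
- console: Grey control desk fixed to the bench, 163 (x) x 250 (y) x 225 mm high; stands level, turned by yaw only. Origin: centre of its underside, x from its low front to its back, y across it to the left. Its face slopes up 25 degrees to the back. Face directions in the desk's frame: u = (cos25, 0, sin25) up the slope, n = (-sin25, 0, cos25) out of the face.
- sill (a point): Point on the bare sloping sill under the middle of the shut cover's lower edge, at (-50, 0, 150) mm in the desk's frame (and with its axes). All u, y, n numbers below are mm from here along the desk's u, y, n. The sill is flat (n = 0) from u = -30, the desk's front edge, to u = 8, full width. Side and back rims (n = 13) leave 4 mm beside the cover: it cannot be gripped from outside.
- strip_mid (a point): Point at u = -8, y = 0, n = 5 (desk's axes). A dark steel strip 10 mm high stands on the sill here, u = -12..-4, in front of the cover, and closes the gap under it, except for one cut-out 50 mm wide centred anywhere from y = -25 to +25. That place differs each time and is not measured: feel with the blade, which stops at the strip or goes on under the cover, or look.
- cover (a joint): Angle of the cover, rad: 0 shut, 1.13 upright, 1.8 at its stop, leaning back. Hinge along the desk's y at the cover's upper end. Cover 0.16 kg; hinge friction about 0.14 N m, so 2 to 3 N at the lower edge lifts it and it stays about where it is left.
- cover_edge (a point): Middle of the cover's lower edge, on its underside; moves with it (z axis: cover's outward normal; x axis towards the hinge). The aluminium cover, 160 wide, 118 long, 8 thick, lies shut from u = 0 to 118, its underside at n = 5: a 5 mm gap over the sill.
- cover_hinge (a point): Point on the hinge axis at mid-width (u = 118, y = 0, n = 9), fixed on the desk, with the desk's axes. Under the cover is a recess, u = 8..108, y = -76..76, floor at n = -25, with the slider and the pointer in it.
- speed (a joint): Position of the speed slider along its track, m: 0 at the right end (desk y = -35 mm), 0.07 at the left end (y = +35 mm), growing along the desk's +y. Friction about 1.5 N; it stays where it is left.
- slider_top (a point): Centre of the top of the slider's black grip, u = 50, n = -3 mm. The grip is 16 mm long in u, 34 mm in y and 21 mm high above the recess floor, with a thin white line across the middle of its top. Its z axis is n, its x axis u.
- pointer: Small brass pointer fixed in the recess on the hinge side of the track (u = 88..106, 12 mm wide with a 4 mm wide tip towards the slider, 12 mm high above the recess floor). This frame's origin is not on the brass: it has the desk's axes and origin, shifted along the desk's y by as much as the pointer is.
- pointer_tip (a point): Tip of the brass pointer (u = 88, n = -13 mm). The slider is set when slider_top has the same desk y as this point.
- mat: Black rubber mat fixed on the bench, 260 (x) x 130 (y) x 4 mm thick. Origin: centre of its underside.
- scraper: Scraper: square wooden handle 110 x 26 x 26 mm; flat steel blade 60 long, 30 wide, 2 mm thick, in line with the handle at half its height. Origin: handle's underside at its front end; handle x = -110..0, blade x = 0..60 at z = 13 mm. 0.11 to 0.18 kg, balances near x = -25. Starts on the mat, underside down.
- blade_tip (a point): Middle of the blade's front edge, at half its thickness (scraper x = 60, z = 13 mm).
- handle_mid (a point): Centre of the scraper's wooden handle (scraper x = -55, z = 13 mm).
- casting1: White ceramic lever handle, loose, 120 mm long, 56 mm wide at its foot, 24 mm high, lying along its x; origin under its middle. Left alone.
- casting2: Another such casting. Left alone.
- casting3: Another such casting. Left alone.
- casting4: Another such casting. Left alone.
Mind the look-alikes: they are no part of the job. Of the things that look like the scraper, take the one that is farthest to the robot's right at the start.

How it is judged:
By the outcome, as a careful person would: the job done as asked, in the order asked, and still so for the second after the job is handed in, with the robot touching nothing.
It also fails if it takes over 70 s, if anything falls off the work surface, if the arm or the gripper's body presses on something with over 40 N, if the wrist force passes 120 N, or if a joint passes its speed limit or range.

## Working session

There is one attempt and no reset: what is moved stays moved. The work goes in short steps, Python scripts to look and compute and a shell command to move; the robot and the scene stay as the last step left them, time stands still between calls to the robot, and variables do not carry over. Pictures are saved under pics/ and viewed, at most 10 in all, crops included, and the job is handed in when it is done.

```bash
ls; mkdir -p pics; python3 - <<'E'
from plant import get_state,capture,hold_point_z
import cv2,numpy as np
print(get_state(),hold_point_z)
ims=[]
for n in("side","top","wrist"):
    c=capture(n);cv2.imwrite(f"pics/{n}0.png",c["color"]);np.savez(f"pics/{n}0.npz",**c)
    print(n,c["mtx"].tolist(),(-c["R"].T@c["t"]).round(3),c["R"].round(3).tolist())
E
```

```text
pics
{'time_s': 0.0, 'joints': array([ 8.40577631e+01,  2.05911353e+01,  6.33369624e-01, -2.19476683e-02,
       -7.01359183e+01, -1.65086456e+01]), 'qd': array([-0.02744419, -0.18253392, -0.03927614, -0.04749905,  0.04719694,
        0.0635898 ]), 'joint_torque': array([ 1.37497897e-03, -5.82713807e+01,  2.93048555e+01,  6.99732408e+00,
        7.06541701e-03, -1.47426081e-04]), 'tcp_pos': array([0.25756574, 0.62332501, 0.19171731]), 'eef_rot': array([ 1.79904315e+02, -6.84244520e-03, -2.24583513e+01]), 'contact_force': array([-0.08902019, -0.5050776 , -0.94523954]), 'moment': array([0.00209312, 0.02553649, 0.01543204]), 'gripper_force': 0.0, 'gripper_width': 0.08743179522891181} 0.0188
side [[394.00083193229796, 0.0, 262.89591689526924], [0.0, 394.00083193229796, 190.66553438512793], [0.0, 0.0, 1.0]] [ 0.002 -0.612  0.94 ] [[0.745, -0.666, 0.011], [-0.443, -0.508, -0.739], [0.498, 0.546, -0.674]]
top [[418.25134657488763, 0.0, 250.9515324634998], [0.0, 418.25134657488763, 195.70918929528744], [0.0, 0.0, 1.0]] [0.451 0.021 1.419] [[0.001, -1.0, -0.001], [-0.995, -0.001, -0.103], [0.103, 0.001, -0.995]]
wrist [[337.5426184508612, 0.0, 262.25309225919705], [0.0, 337.5426184508612, 193.4551543816419], [0.0, 0.0, 1.0]] [0.33  0.595 0.384] [[-0.382, -0.924, 0.0], [-0.885, 0.366, 0.286], [-0.264, 0.109, -0.958]]
```

View pics/top0.png

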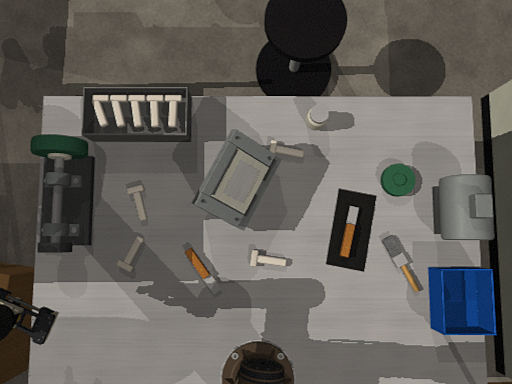

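View pics/side0.png

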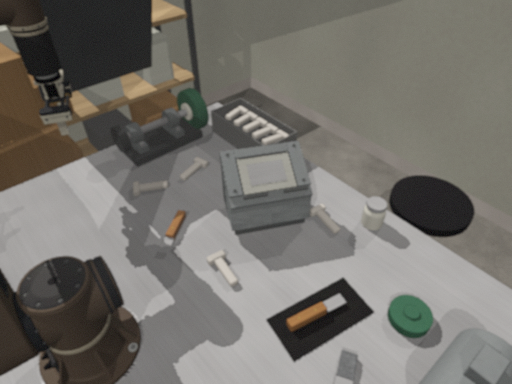

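The three pictures give these candidates for the scraper in the top view:
- (347,232): orange handle, on the black mat.
- (200,265): orange handle, dark blade.
- (403,263): brush- or trowel-like tool with a thin orange handle and a broad grey head.

The desk is at (235,178). Four white castings lie at (285,150), (268,259), (137,203) and (131,253). I'll check these in a close crop.

```bash
python3 - <<'E'
import cv2,numpy as np
t=cv2.imread("pics/top0.png");s=cv2.imread("pics/side0.png")
r=lambda im,x0,y0,x1,y1,w,h:cv2.resize(im[y0:y1,x0:x1],(w,h),interpolation=cv2.INTER_CUBIC)
a=np.hstack([r(t,180,120,310,240,400,370),r(s,205,130,345,260,400,370)])
b=r(t,180,180,440,255+0,800,230)
cv2.imwrite("pics/c1.png",np.vstack([a,r(t,180,225,440,300,800,230)]))
E
```

```text
(no output)
```

View pics/c1.png

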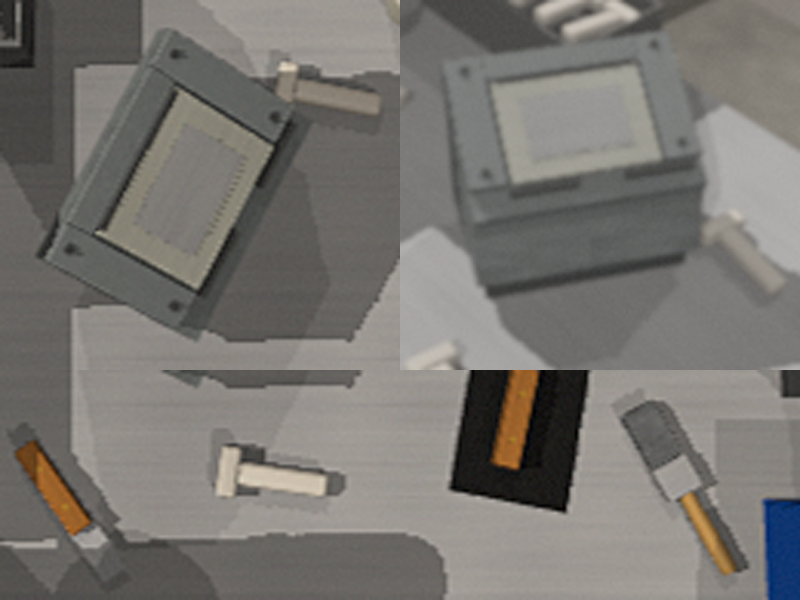

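The top crop shows the desk front facing image right and down. Dark strip pieces lie along the cover's lower edge with a gap between them, and in the side crop the gap runs from about (580,185) to (625,178). (403,263) is a brush, so it's not a scraper. Of the two scrapers, the one farthest right is on the mat at (347,232), so I choose that one.

```bash
cat > h.py <<'E'
import numpy as np,cv2
from plant import capture,get_state
def ray(c,p):
    d=np.linalg.inv(c["mtx"])@np.array([p[0],p[1],1.]);C=-c["R"].T@c["t"];d=c["R"].T@d
    return C,d/np.linalg.norm(d)
def onz(c,p,z):
    C,d=ray(c,p);return C+d*(z-C[2])/d[2]
def onplane(c,p,P,n):
    C,d=ray(c,p);return C+d*(n@(P-C))/(n@d)
def tri(obs):
    A=np.zeros((3,3));b=np.zeros(3);L=[]
    for c,p in obs:
        C,d=ray(c,p);M=np.eye(3)-np.outer(d,d);A+=M;b+=M@C;L.append((M,C))
    X=np.linalg.solve(A,b);return X,[round(1000*np.linalg.norm(M@(X-C)),1) for M,C in L]
def blobs(mask,amin=60):
    cs,_=cv2.findContours(mask.astype(np.uint8),cv2.RETR_EXTERNAL,cv2.CHAIN_APPROX_NONE)
    return sorted([k for k in cs if cv2.contourArea(k)>amin],key=cv2.contourArea,reverse=True)
def orange(im):
    h=cv2.cvtColor(im,cv2.COLOR_BGR2HSV);return cv2.inRange(h,(5,120,60),(20,255,255))
def proj(c,X):
    q=c["mtx"]@(c["R"]@X+c["t"]);return q[:2]/q[2]
E
python3 - <<'E'
from h import *
t=dict(np.load("pics/top0.npz"));s=dict(np.load("pics/side0.npz"))
for n,c in(("top",t),("side",s)):
    for k in blobs(orange(c["color"])):
        (x,y),wh,a=cv2.minAreaRect(k);print(n,"orange",round(x,1),round(y,1),np.round(wh,1),round(a,1),cv2.contourArea(k),onz(c,(x,y),.03).round(3))
# cover corners by hand from the crop
tc=np.array([(175,92),(275,148),(200,290),(97,233)])*np.array([130/400,120/370])+(180,120)
sc=np.array([(645,67),(662,155),(512,185),(490,82)])-[400,0];sc=sc*np.array([140/400,130/370])+(205,130)
P=[]
for a,b in zip(tc,sc):
    X,e=tri([(t,a),(s,b)]);P.append(X);print(X.round(3),e)
P=np.array(P);print([np.linalg.norm(P[i]-P[i-1]).round(3) for i in range(4)])
y=P[2]-P[1]+P[3]-P[0];print("yaw",np.degrees(np.arctan2(-y[0],y[1])))
E
```

```text
top orange 346.9 240.2 [ 9.8 33.3] 11.8 285.0 [ 0.447 -0.294  0.03 ]
top orange 196.7 263.0 [32.9  7.9] 55.2 227.0 [0.372 0.2   0.03 ]
top orange 12.8 272.7 [18.5 36.1] 52.0 219.0 [0.34  0.803 0.03 ]
top orange 409.9 278.1 [28.8  5.2] 60.3 119.0 [ 0.324 -0.498  0.03 ]
side orange 23.5 105.5 [47. 95.] 0.0 1946.5 [0.248 1.241 0.03 ]
side orange 305.6 316.2 [14.3 42. ] 63.4 540.5 [ 0.44 -0.3   0.03]
side orange 175.2 223.6 [ 7.2 27.7] 26.6 157.5 [0.366 0.191 0.03 ]
[0.718 0.059 0.203] [np.float64(7.5), np.float64(7.5)]
[ 0.664 -0.033  0.17 ] [np.float64(0.2), np.float64(0.2)]
[0.525 0.04  0.161] [np.float64(0.5), np.float64(0.5)]
[0.576 0.137 0.211] [np.float64(0.2), np.float64(0.2)]
[np.float64(0.163), np.float64(0.112), np.float64(0.158), np.float64(0.12)]
yaw 61.74965500752803
```

```bash
cat >> h.py <<'E'
def plan(wps,grip,s=None):
    """wps: (x,y,z,yaw,rows); prints the shifts in tool axes, per row"""
    s=get_state()
    p=np.array(s["tcp_pos"]);w=s["eef_rot"][2]
    for x,y,z,yw,n in wps:
        q=np.array([x,y,z]);dy=(yw-w+180)%360-180
        if abs(dy)>170 : dy=yw-w
        d=(q-p)/n;sp=-dy/n
        if np.linalg.norm(d)>.0625 or abs(sp)>10.7: print("!too fast",np.linalg.norm(d),sp)
        for i in range(n):
            a=np.radians(w);X=np.array([np.cos(a),np.sin(a)]);Y=np.array([np.sin(a),-np.cos(a)])
            print("%.3f %.3f %.3f %.4f %g;"%(X@d[:2]/.15,Y@d[:2]/.15,-d[2]/.15,sp/360,grip))
            p=p+d;w+=dy/n
E
python3 -c "
from h import *
plan([(.40,.45,.33,-72,5),(.50,.15,.36,-127,6),(.46,-.15,.33,-172,5)],1)
"
```

```text
0.264 0.141 -0.184 0.0275 1;
0.284 0.094 -0.184 0.0275 1;
0.296 0.043 -0.184 0.0275 1;
0.299 -0.008 -0.184 0.0275 1;
0.293 -0.059 -0.184 0.0275 1;
0.351 -0.003 -0.033 0.0255 1;
0.346 -0.059 -0.033 0.0255 1;
0.333 -0.113 -0.033 0.0255 1;
0.310 -0.165 -0.033 0.0255 1;
0.280 -0.212 -0.033 0.0255 1;
0.243 -0.254 -0.033 0.0255 1;
0.352 -0.198 0.040 0.0250 1;
0.316 -0.251 0.040 0.0250 1;
0.273 -0.297 0.040 0.0250 1;
0.223 -0.336 0.040 0.0250 1;
0.168 -0.367 0.040 0.0250 1;
```

```bash
python3 -m inch '0.264 0.141 -0.184 0.0275 1;0.284 0.094 -0.184 0.0275 1;0.296 0.043 -0.184 0.0275 1;0.299 -0.008 -0.184 0.0275 1;0.293 -0.059 -0.184 0.0275 1;0.351 -0.003 -0.033 0.0255 1;0.346 -0.059 -0.033 0.0255 1;0.333 -0.113 -0.033 0.0255 1' 50
python3 -m inch '0.310 -0.165 -0.033 0.0255 1;0.280 -0.212 -0.033 0.0255 1;0.243 -0.254 -0.033 0.0255 1;0.352 -0.198 0.040 0.025 1;0.316 -0.251 0.040 0.025 1;0.273 -0.297 0.040 0.025 1;0.223 -0.336 0.04 0.025 1;0.168 -0.367 0.04 0.025 1'
python3 -c "
from h import *
plan([(.46,-.25,.25,-189,3),(.46,-.25,.25,-189,1)],1)
"
```

```text
time_s: 1.15
tcp_pos: [0.4505, 0.2989, 0.3456]
eef_rot: [180.0, -0.0, -99.8]
contact_force: [0.5, -0.7, -0.3]
gripper_width: 0.0878
gripper_force: 0.0
time_s: 2.15
tcp_pos: [0.4595, -0.1511, 0.3303]
eef_rot: [180.0, 0.0, -172.3]
contact_force: [1.0, -0.5, 0.3]
gripper_width: 0.0877
gripper_force: 0.0
0.028 -0.218 0.179 0.0155 1;
0.007 -0.220 0.179 0.0155 1;
-0.014 -0.219 0.179 0.0155 1;
0.000 0.000 0.000 -0.0000 1;
```

```bash
python3 -m inch '0.028 -0.218 0.179 0.0155 1;0.007 -0.22 0.179 0.0155 1;-0.014 -0.219 0.179 0.0155 1;0 0 0 0 1;0 0 0 0 1;0 0 0 0 1;0 0 0 0 1;0 0 0 0 1'
cat > cap.py <<'E'
import sys
from h import *
for a in sys.argv[1:]:
    n,f=a.split(":");c=capture(n);cv2.imwrite(f"pics/{f}.png",c["color"]);np.savez(f"pics/{f}.npz",**c)
E
python3 cap.py wrist:w1
python3 -m inch '0 -0.3 0 0 1;0 -0.3 0 0 1;0 0 0 0 1;0 0 0 0 1;0 0 0 0 1;0 0 0 0 1;0 0 0 0 1;0 0 0 0 1'
python3 cap.py wrist:w2
python3 - <<'E'
from h import *
W=[dict(np.load(f"pics/w{i}.npz")) for i in(1,2)]
C=[]
for c in W:
    for k in blobs(orange(c["color"]),300):
        r=cv2.minAreaRect(k);b=cv2.boxPoints(r);print(np.round(r[0],1),np.round(r[1],1),round(r[2],1),b.round().tolist(),onz(c,r[0],.03).round(4))
cv2.imwrite("pics/w12.png",np.hstack([cv2.resize(c["color"],(400,300)) for c in W]))
E
```

```text
time_s: 3.15
tcp_pos: [0.4615, -0.2478, 0.2503]
eef_rot: [180.0, 0.1, 171.3]
contact_force: [-0.7, 0.7, 0.8]
gripper_width: 0.0875
gripper_force: 0.0
time_s: 4.2
tcp_pos: [0.4477, -0.3369, 0.2499]
eef_rot: [-180.0, 0.0, 171.3]
contact_force: [-0.4, 1.0, 0.0]
gripper_width: 0.0876
gripper_force: 0.0
[371.5 339.5] [279.  17.] -0.0 [[232.0, 348.0], [232.0, 331.0], [511.0, 331.0], [511.0, 348.0]] [ 0.7542 -0.1293  0.03  ]
[221.7 150.5] [24.1 88.8] 2.0 [[208.0, 194.0], [211.0, 106.0], [235.0, 107.0], [232.0, 195.0]] [ 0.4462 -0.2948  0.03  ]
[32.3 72.9] [89.3 15.7] 48.0 [[-3.0, 45.0], [8.0, 34.0], [68.0, 101.0], [56.0, 111.0]] [ 0.3249 -0.4934  0.03  ]
[ 79.6 288.9] [28.6 58.8] 2.9 [[64.0, 318.0], [67.0, 259.0], [95.0, 260.0], [92.0, 319.0]] [ 0.6071 -0.5268  0.03  ]
[444.5 289.3] [58.7 28. ] 82.1 [[427.0, 262.0], [454.0, 258.0], [462.0, 316.0], [435.0, 320.0]] [ 0.6852 -0.0235  0.03  ]
[371.5 340.5] [ 16.6 279.2] 89.1 [[232.0, 334.0], [511.0, 330.0], [511.0, 347.0], [232.0, 351.0]] [ 0.7416 -0.2187  0.03  ]
[293.6 150.9] [23.2 88.9] 6.3 [[277.0, 194.0], [287.0, 105.0], [310.0, 108.0], [300.0, 196.0]] [ 0.446  -0.2967  0.03  ]
[107.5  73.9] [86.6 14.8] 49.8 [[74.0, 46.0], [85.0, 36.0], [141.0, 102.0], [130.0, 112.0]] [ 0.3249 -0.4972  0.03  ]
[ 79.8 289.2] [28.5 60.6] 7.9 [[61.0, 317.0], [70.0, 257.0], [98.0, 261.0], [90.0, 321.0]] [ 0.5931 -0.6155  0.03  ]
[444.6 289.3] [58.7 27.8] 82.1 [[427.0, 262.0], [454.0, 258.0], [462.0, 316.0], [435.0, 320.0]] [ 0.6709 -0.1129  0.03  ]
```

View pics/w12.png

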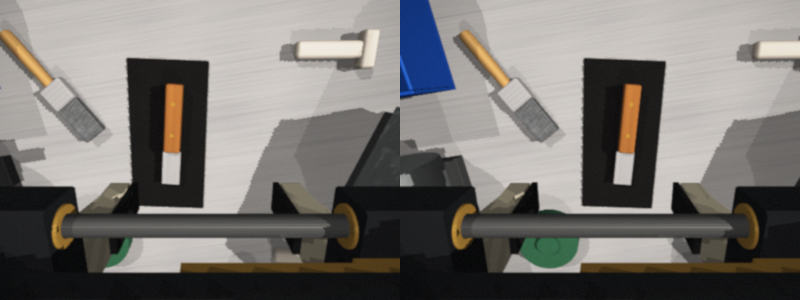

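In both wrist views the scraper lies on the mat with its orange handle at full-resolution pixels (222,150) and (294,151). The blade is below it, from about (219,195) to (219,235), and points ahead of the robot. No other object is within the fingers' reach.

```bash
python3 - <<'E'
from h import *
W=[dict(np.load(f"pics/w{i}.npz")) for i in(1,2)]
ends=[]
for c in W:
    k=[k for k in blobs(orange(c["color"]),300) if 200<cv2.minAreaRect(k)[0][0]<320 and cv2.minAreaRect(k)[0][1]<200][0]
    b=cv2.boxPoints(cv2.minAreaRect(k));b=b[np.argsort(b[:,1])]
    r,f=b[:2].mean(0),b[2:].mean(0);ends.append((r,f))
    R,F=onz(c,r,.028),onz(c,f,.028);d=F-R;print("rear",R.round(4),"front",F.round(4),np.linalg.norm(d).round(4),"yaw",np.degrees(np.arctan2(d[1],d[0])).round(2))
for i in(0,1):print(tri([(W[j],ends[j][i]) for j in(0,1)]))
for c in W: # white-ish blade
    im=c["color"]
    k=[k for k in blobs(cv2.inRange(im,(130,130,130),(255,255,255)),150) if 190<k[:,0,0].mean()<310 and 195<k[:,0,1].mean()<240]
    for q in k: r=cv2.minAreaRect(q);print("blade",np.round(r[0],1),r[1],onz(c,r[0],.018).round(4))
print(get_state()["tcp_pos"],get_state()["joints"].round(1))
E
```

```text
rear [ 0.3945 -0.2833  0.028 ] front [ 0.5025 -0.3077  0.028 ] 0.1107 yaw -12.74
rear [ 0.3948 -0.2842  0.028 ] front [ 0.502 -0.31   0.028] 0.1102 yaw -13.52
(array([ 0.3948282 , -0.28379138,  0.02425479]), [np.float64(0.2), np.float64(0.2)])
(array([ 0.50547411, -0.30960158,  0.01726328]), [np.float64(0.1), np.float64(0.1)])
blade [218.7 214.8] (22.661880493164062, 40.567562103271484) [ 0.5326 -0.3166  0.018 ]
[ 0.44766735 -0.33699731  0.24989697] [-17.    7.9  -8.8  -0.  -73.3 -81.8]
```

```bash
python3 -c "
from h import *
plan([(.474,-.302,.10,167,4),(.474,-.302,.008,167,4)],1)
"
```

```text
-0.035 0.064 0.250 0.0030 1;
-0.033 0.065 0.250 0.0030 1;
-0.032 0.066 0.250 0.0030 1;
-0.031 0.066 0.250 0.0030 1;
-0.000 0.000 0.153 -0.0000 1;
-0.000 0.000 0.153 -0.0000 1;
-0.000 0.000 0.153 -0.0000 1;
-0.000 0.000 0.153 -0.0000 1;
```

```bash
python3 -m inch '-0.035 0.064 0.25 0.003 1;-0.033 0.065 0.25 0.003 1;-0.032 0.066 0.25 0.003 1;-0.031 0.066 0.25 0.003 1;0 0 0.153 0 1;0 0 0.153 0 1;0 0 0.153 0 1;0 0 0.153 0 1'
python3 -m inch '0 0 0 0 0;0 0 0 0 0;0 0 0 0 0;0 0 0 0 0;0 0 0 0 0;0 0 0 0 0;0 0 0 0 0;0 0 0 0 0' 55
```

```text
time_s: 5.25
tcp_pos: [0.4741, -0.3022, 0.0073]
eef_rot: [-180.0, 0.0, 166.9]
contact_force: [-0.3, 0.1, 0.3]
gripper_width: 0.0876
gripper_force: 0.0
time_s: 6.25
tcp_pos: [0.4739, -0.3022, 0.008]
eef_rot: [-180.0, -0.0, 166.9]
contact_force: [0.5, 0.3, -1.1]
gripper_width: 0.0133
gripper_force: 0.0
```

```bash
python3 -m inch '0 0 0 0 0;0 0 0 0 0;0 0 0 0 0;0 0 0 0 0;0 0 0 0 0;0 0 0 0 0;0 0 0 0 0;0 0 0 0 0'
python3 cap.py wrist:w3 side:s3; python3 - <<'E'
import cv2,numpy as np
a=cv2.imread("pics/w3.png");b=cv2.imread("pics/s3.png")[250:370,240:400]
cv2.imwrite("pics/c3.png",np.hstack([cv2.resize(a,(400,300)),cv2.resize(b,(400,300))]))
E
```

```text
time_s: 7.25
tcp_pos: [0.4739, -0.3022, 0.008]
eef_rot: [-180.0, -0.0, 166.9]
contact_force: [0.6, 0.5, -0.0]
gripper_width: 0.0004
gripper_force: 0.0
```

View pics/c3.png

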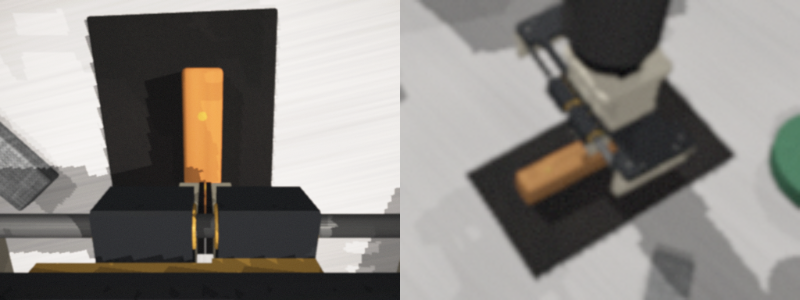

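The wrist view shows the fingers fully shut just beyond the handle's front end, with the handle at (203,125) in the left panel, so the grasp missed. I'll measure where the handle is now.

```bash
python3 - <<'E'
from h import *
for n in("w3","s3"):
    c=dict(np.load(f"pics/{n}.npz"))
    print(n,(-c["R"].T@c["t"]).round(3))
    for k in blobs(orange(c["color"]),200):
        r=cv2.minAreaRect(k);print(np.round(r[0],1),np.round(r[1],1),round(r[2],1),[onz(c,p,.03)[:2].round(3).tolist() for p in cv2.boxPoints(r)])
print(proj(dict(np.load("pics/w3.npz")),get_state()["tcp_pos"]))
E
```

```text
w3 [ 0.398 -0.284  0.2  ]
[259.  179.5] [187.  54.] 90.0 [[0.393, -0.297], [0.399, -0.272], [0.497, -0.293], [0.49, -0.323]]
[225. 339.] [ 18. 374.] 90.0 [[0.501, -0.445], [0.552, -0.227], [0.565, -0.229], [0.513, -0.451]]
[248. 290.] [58.  6.] 90.0 [[0.485, -0.314], [0.485, -0.31], [0.523, -0.319], [0.522, -0.323]]
[276.5 289. ] [ 5. 58.] -0.0 [[0.525, -0.306], [0.488, -0.298], [0.488, -0.295], [0.526, -0.303]]
s3 [ 0.002 -0.612  0.94 ]
[302.8 317.7] [14.5 35.7] 62.1 [[0.392, -0.269], [0.487, -0.29], [0.473, -0.326], [0.38, -0.305]]
[260.80288645 224.51539319]
```

```bash
python3 - <<'E'
import cv2,numpy as np
a=cv2.imread("pics/w3.png")[190:350,180:340];b=cv2.imread("pics/s3.png")[275:345,280:350]
cv2.imwrite("pics/c4.png",np.hstack([cv2.resize(x,(400,400),interpolation=cv2.INTER_CUBIC) for x in(a,b)]))
E
```

```text
(no output)
```

View pics/c4.png

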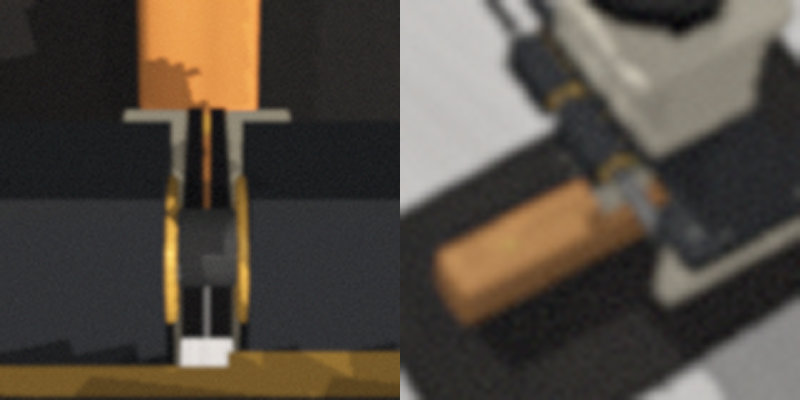

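```bash
python3 - <<'E'
from h import *
c=dict(np.load("pics/w3.npz"));s=dict(np.load("pics/s3.npz"));st=get_state();T=np.array(st["tcp_pos"])
X=np.array([np.cos(np.radians(166.9)),np.sin(np.radians(166.9)),0])
for dx in(0,.0095,.013):
    for v in(233,236): print(dx,v,onplane(c,(263,v),T+dx*X,X).round(4))
print(st)
# side: flange at crop (605,195)
p=(280+205*70/400,275+195*70/400)
print(p,onz(s,p,.03).round(4),onz(s,p,.05).round(4),proj(s,T),tri([(c,(263,234)),(s,p)]))
E
```

```text
0 233 [ 0.4743 -0.3009  0.021 ]
0 236 [ 0.4743 -0.301   0.0252]
0.0095 233 [ 0.465  -0.2989  0.0428]
0.0095 236 [ 0.465  -0.2989  0.0465]
0.013 233 [ 0.4616 -0.2981  0.0509]
0.013 236 [ 0.4616 -0.2981  0.0544]
{'time_s': 7.35, 'joints': array([-1.25706106e+01,  2.08632152e+01, -2.64855954e+01,  1.94087008e-03,
       -4.26480554e+01, -9.05175046e+01]), 'qd': array([ 7.57357440e-02,  5.29016762e-02, -1.32481336e-02, -7.98672224e-02,
        7.47276022e-05, -2.64349603e-02]), 'joint_torque': array([-1.72940796e-03, -5.03702044e+01,  2.10341209e+01,  5.00958189e+00,
       -8.01363448e-02,  1.80685828e-05]), 'tcp_pos': array([ 0.47397242, -0.30221048,  0.00804437]), 'eef_rot': array([-1.79998713e+02,  3.14575964e-03,  1.66913312e+02]), 'contact_force': array([ 1.66492243,  0.41407782, -0.03735597]), 'moment': array([ 0.01739292, -0.16080211, -0.03696913]), 'gripper_force': 0.0, 'gripper_width': 0.0006381475491604911}
(315.875, 309.125) [ 0.4749 -0.3033  0.03  ] [ 0.4645 -0.3101  0.05  ] [314.48304081 313.55996251] (array([ 0.47561448, -0.30122711,  0.0243077 ]), [np.float64(2.0), np.float64(2.0)])
```

The crop shows the shut fingertips ending above the handle's top face: orange shows between the pads, and the tip edge is at about (263,236) in the full image. From the open-finger gap, the tips look about 25–35 mm behind the reported TCP. I'll open and probe down gently, watching the force.

```bash
python3 -m inch '0 0 0 0 1;0 0 0 0 1;0 0 0 0 1;0 0 0 0 1;0 0 0 0 1;0 0 0 0 1;0 0 0 0 1;0 0 0 0 1'
python3 -m inch '0 0 0 0 1;0 0 0 0 1;0 0 0.013 0 1;0 0 0.013 0 1;0 0 0.013 0 1;0 0 0 0 1;0 0 0 0 1;0 0 0 0 1'

```

```text
time_s: 8.35
tcp_pos: [0.4739, -0.3022, 0.008]
eef_rot: [180.0, -0.0, 166.9]
contact_force: [0.4, -0.5, -0.2]
gripper_width: 0.0748
gripper_force: 0.0
time_s: 9.35
tcp_pos: [0.474, -0.3022, 0.0022]
eef_rot: [-180.0, 0.0, 166.9]
contact_force: [-0.0, -0.3, -0.1]
gripper_width: 0.0876
gripper_force: 0.0
```

```bash
python3 -m inch '0 0 0.02 0 1;0 0 0.02 0 1;0 0 0.02 0 1;0 0 0.02 0 1;0 0 0.013 0 1;0 0 0 0 1;0 0 0 0 1;0 0 0 0 1'
python3 -m inch '0 0 0.01 0 1;0 0 0.01 0 1;0 0 0.01 0 1;0 0 0.01 0 1;0 0 0 0 1;0 0 0 0 1;0 0 0 0 1;0 0 0 0 1'

```

```text
time_s: 10.35
tcp_pos: [0.474, -0.3022, -0.0117]
eef_rot: [-180.0, 0.0, 166.9]
contact_force: [-0.4, -0.2, 0.1]
gripper_width: 0.0874
gripper_force: 0.0
time_s: 11.35
tcp_pos: [0.4739, -0.3022, -0.0177]
eef_rot: [180.0, 0.0, 166.9]
contact_force: [1.5, -0.2, 0.3]
gripper_width: 0.0874
gripper_force: 0.0
```

```bash
python3 -m inch '0 0 0.01 0 1;0 0 0.01 0 1;0 0 0.01 0 1;0 0 0 0 1;0 0 0 0 0;0 0 0 0 0;0 0 0 0 0;0 0 0 0 0' 55
python3 -m inch '0 0 0 0 0;0 0 0 0 0;0 0 0 0 0;0 0 0 0 0;0 0 0 0 0;0 0 0 0 0;0 0 0 0 0;0 0 0 0 0'

```

```text
time_s: 12.35
tcp_pos: [0.4739, -0.3022, -0.0223]
eef_rot: [180.0, 0.0, 166.9]
contact_force: [0.2, 0.3, 0.1]
gripper_width: 0.0528
gripper_force: 0.0
time_s: 13.35
tcp_pos: [0.474, -0.3022, -0.0223]
eef_rot: [-180.0, 0.0, 166.9]
contact_force: [0.3, 0.3, -0.4]
gripper_width: 0.0259
gripper_force: 55.0
```

```bash
python3 -c "
from h import *
plan([(.474,-.302,.09,166.9,2),(.50,-.20,.25,195,3),(.56,-.06,.30,233,4),(.57,-.00,.30,242,2),(.62,-.025,.30,242,2)],0)
"
```

```text
0.000 0.001 -0.374 0.0000 0;
0.000 0.001 -0.374 0.0000 0;
!too fast 0.06384007797266195 -9.366666666666665
-0.005 0.234 -0.356 -0.0260 0;
-0.043 0.230 -0.356 -0.0260 0;
-0.080 0.220 -0.356 -0.0260 0;
-0.157 0.200 -0.083 -0.0264 0;
-0.188 0.171 -0.083 -0.0264 0;
-0.213 0.138 -0.083 -0.0264 0;
-0.233 0.100 -0.083 -0.0264 0;
-0.180 0.094 0.000 -0.0125 0;
-0.187 0.079 0.000 -0.0125 0;
-0.005 -0.186 0.000 -0.0000 0;
-0.005 -0.186 0.000 -0.0000 0;
```

```bash
python3 -m inch '0 0 -0.2 0 0;0 0 -0.4 0 0;0 0 -0.3 0 0;-0.005 0.23 -0.34 -0.026 0;-0.043 0.23 -0.34 -0.026 0;-0.08 0.22 -0.34 -0.026 0;-0.157 0.2 -0.03 -0.0264 0;-0.188 0.171 -0.03 -0.0264 0'
python3 -m inch '-0.213 0.138 0 -0.0264 0;-0.233 0.1 0 -0.0264 0;-0.18 0.094 0 -0.0125 0;-0.187 0.079 0 -0.0125 0;0 0.13 0 0 0;0 0.13 0 0 0;0 0 0 0 0;0 0 0 0 0'
python3 cap.py wrist:d1
python3 -m inch '0 -0.3 0 0 0;0 -0.3 0 0 0;0 0 0 0 0;0 0 0 0 0;0 0 0 0 0;0 0 0 0 0;0 0 0 0 0;0 0 0 0 0'
python3 cap.py wrist:d2; python3 - <<'E'
import cv2,numpy as np
cv2.imwrite("pics/d12.png",np.hstack([cv2.resize(cv2.imread(f"pics/d{i}.png"),(400,300)) for i in(1,2)]))
E
```

```text
time_s: 14.35
tcp_pos: [0.5299, -0.1292, 0.2753]
eef_rot: [180.0, 0.1, -145.7]
contact_force: [0.3, 0.6, -2.4]
gripper_width: 0.0256
gripper_force: 55.0
time_s: 15.35
tcp_pos: [0.5352, 0.0174, 0.2752]
eef_rot: [-180.0, 0.0, -118.0]
contact_force: [-0.2, 0.0, -1.7]
gripper_width: 0.0257
gripper_force: 55.0
time_s: 16.4
tcp_pos: [0.6148, -0.0243, 0.275]
eef_rot: [-180.0, 0.0, -118.0]
contact_force: [-0.8, -0.3, -1.5]
gripper_width: 0.0252
gripper_force: 55.0
```

View pics/d12.png

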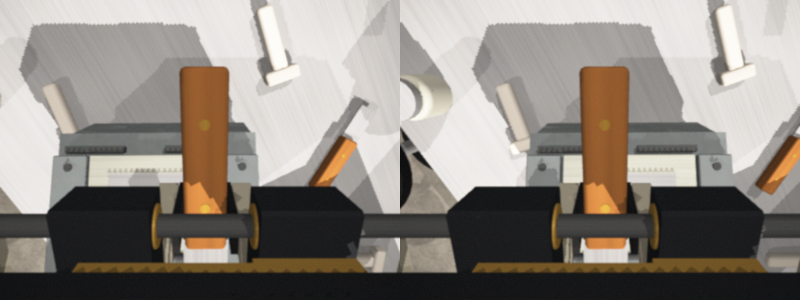

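View d1 shows the strip as two dark pieces, left at x 66–127 and right starting at 163 (half-res, row 149). The cut-out is between them, left of the middle. I'll extract the ends at full resolution.

```bash
python3 - <<'E'
from h import *
for n in("d1","d2"):
    c=dict(np.load(f"pics/{n}.npz"));g=cv2.cvtColor(c["color"],cv2.COLOR_BGR2GRAY)
    m=(g<62)&(np.arange(384)[:,None]>178)&(np.arange(384)[:,None]<205)
    for k in blobs(m,60):
        r=cv2.minAreaRect(k);b=cv2.boxPoints(r);x,y,w,h=cv2.boundingRect(k)
        print(n,"bbox",x,y,w,h,"rect",np.round(r[0],1),np.round(r[1],1),round(r[2],1))
        L=[(x,k[k[:,0,0]<=x+3,0,1].mean()),(x+w,k[k[:,0,0]>=x+w-4,0,1].mean())]
        print("   ends at z .1557",[onz(c,p,.1557)[:2].round(4).tolist() for p in L])
    for row in(190,):
        print(row,g[row,70:330:2].tolist())
    # cream cover
    h=cv2.cvtColor(c["color"],cv2.COLOR_BGR2HSV);mm=cv2.inRange(h,(15,25,110),(40,110,255))&((np.arange(384)[:,None]<245)&(np.arange(384)[:,None]>180)).astype(np.uint8)*255
    for k in blobs(mm,40)[:3]: x,y,w,hh=cv2.boundingRect(k);print("cream",x,y,w,hh,k[k[:,0,0]<=x+2,0].tolist()[:4])
E
```

```text
d1 bbox 416 179 23 26 rect [427.1 191.6] [ 6.4 33. ] 33.7
   ends at z .1557 [[0.416, 0.11], [0.3892, 0.1002]]
d1 bbox 86 189 75 8 rect [123.2 194.6] [ 5.9 74.2] 85.7
   ends at z .1557 [[0.6947, -0.0464], [0.6291, -0.0149]]
190 [231, 229, 219, 147, 120, 120, 111, 86, 79, 73, 82, 83, 71, 75, 84, 78, 74, 82, 84, 80, 84, 87, 76, 73, 85, 79, 69, 82, 87, 73, 73, 85, 80, 72, 80, 84, 72, 76, 87, 80, 75, 85, 86, 68, 61, 44, 93, 114, 114, 117, 117, 115, 117, 117, 119, 121, 117, 117, 117, 120, 121, 121, 122, 122, 119, 120, 119, 119, 118, 113, 91, 87, 89, 84, 77, 87, 85, 76, 84, 85, 82, 67, 72, 82, 90, 97, 95, 101, 104, 100, 103, 104, 106, 102, 106, 103, 102, 98, 97, 96, 98, 99, 99, 102, 100, 102, 102, 100, 96, 94, 88, 118, 126, 126, 122, 124, 126, 126, 126, 127, 127, 125, 124, 125, 126, 127, 136, 158, 167, 217]
cream 296 234 26 11 [[297, 234], [297, 235], [296, 236], [297, 237]]
cream 203 234 26 11 [[205, 235], [204, 235], [204, 236], [204, 237]]
cream 159 214 48 8 [[161, 216], [160, 215], [159, 216], [160, 217]]
d2 bbox 477 179 29 26 rect [490.9 191.4] [ 9.2 36.8] 36.9
   ends at z .1557 [[0
[... 358 characters left out ...]
 235, 234, 236, 237, 236, 237, 236, 238, 238, 238, 237, 236, 234, 232, 233, 231, 229, 248, 252, 253, 250, 219, 208, 209, 209, 206, 203, 197, 185, 144, 126, 126, 126, 125, 99, 86, 78, 77, 88, 82, 71, 83, 85, 77, 76, 89, 82, 85, 90, 86, 75, 78, 88, 77, 74, 88, 86, 75, 86, 89, 80, 78, 76, 71, 82, 93, 98, 101, 100, 103, 106, 106, 106, 106, 104, 104, 104, 102, 103, 98, 98, 99, 100, 103, 102, 101, 104, 101, 102, 99, 92, 89, 116, 123, 121, 119, 100, 85, 65, 87, 93, 81, 83, 93, 86, 76, 89, 90, 79, 83, 94]
cream 8 197 55 48 [[10, 199], [9, 199], [8, 199], [9, 199]]
cream 204 198 31 47 [[206, 234], [205, 234], [204, 235], [204, 236]]
cream 297 234 25 11 [[297, 234], [297, 235], [297, 236], [297, 237]]
```

```bash
python3 - <<'E'
from h import *
H={}
for n in("d1","d2"):
    c=dict(np.load(f"pics/{n}.npz"));g=cv2.cvtColor(c["color"],cv2.COLOR_BGR2GRAY);H[n]=[c]
    for k in blobs(g<80,15):
        x,y,w,h=cv2.boundingRect(k)
        if 5<w<16 and 5<h<16 and 195<y<230: M=cv2.moments(k);p=(M["m10"]/M["m00"],M["m01"]/M["m00"]);print(n,"hole",np.round(p,1),w,h)
c=dict(np.load("pics/d1.npz"));a=c["color"][175:235,50:330]
c2=dict(np.load("pics/d2.npz"));b=c2["color"][175:235,130:410]
cv2.imwrite("pics/d3.png",np.vstack([cv2.resize(x,(800,171),interpolation=cv2.INTER_CUBIC) for x in(a,b)]+[cv2.resize(cv2.cvtColor(cv2.equalizeHist(cv2.cvtColor(x,cv2.COLOR_BGR2GRAY)),cv2.COLOR_GRAY2BGR),(800,125)) for x in (a,b)]))
E
```

```text
(no output)
```

View pics/d3.png

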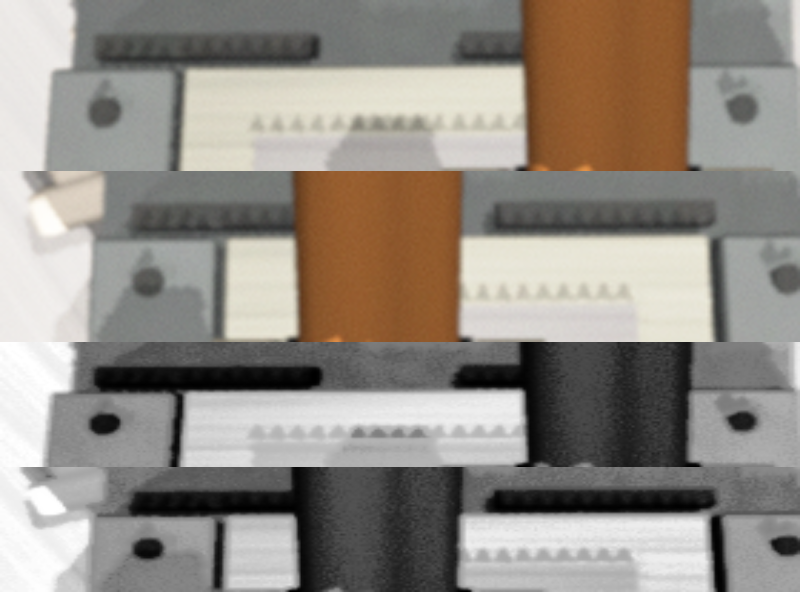

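The crop shows the strip's left piece at d1 x 83–161 and its right piece starting at d1 210 (d2 303–380). It also shows the cover's lower corners and the two rim screws. Now the desk frame from these points.

```bash
python3 - <<'E'
from h import *
c1=dict(np.load("pics/d1.npz"));c2=dict(np.load("pics/d2.npz"))
t=lambda a,b:tri([(c1,a),(c2,b)])
D={"holeL":t((86.4,214.2),(181.8,213.9)),"holeR":t((309.7,212.8),(404.8,212.8)),"covL":t((114.8,198.8),(209.1,198.4)),"stripL":t((83.2,191.4),(176.6,190.8)),"gapR":t((210.3,191),(303.3,190))}
for k,v in D.items():print(k,v[0].round(4),v[1])
hl,hr=D["holeL"][0],D["holeR"][0];y=hr-hl;print("hole dist",np.linalg.norm(y),"yaw",np.degrees(np.arctan2(-y[0],y[1])))
covR=onz(c2,(378.9,198.1),D["covL"][0][2]);y2=covR-D["covL"][0];print("covR",covR.round(4),np.linalg.norm(y2),"yaw",np.degrees(np.arctan2(-y2[0],y2[1])))
a=onz(c1,(83.2,191.4),.1557);b=onz(c2,(380.3,190),.1557);y3=b-a;print("strip",a.round(4),b.round(4),np.linalg.norm(y3),np.degrees(np.arctan2(-y3[0],y3[1])))
yaw=np.radians(np.degrees(np.arctan2(-y2[0],y2[1])));ux=np.array([np.cos(yaw),np.sin(yaw),0]);uy=np.array([-np.sin(yaw),np.cos(yaw),0])
mid=(a+b)/2;print("strip mid",mid.round(4),"cov mid",((covR+D["covL"][0])/2).round(4),"hole mid",((hl+hr)/2).round(4))
for nm,p in(("gapL",onz(c1,(161.3,191.4),.1557)),("gapR1",onz(c1,(210.3,191),.1557)),("gapR2",onz(c2,(303.3,190),.1557)),("covmid",(covR+D["covL"][0])/2),("holemid",(hl+hr)/2)):
    print(nm,"y rel stripmid %.1f  x %.1f"%(1000*uy@(p-mid),1000*ux@(p-mid)))
E
```

```text
holeL [ 0.6971 -0.0311  0.1695] [np.float64(0.1), np.float64(0.1)]
holeR [0.5114 0.0673 0.1666] [np.float64(0.1), np.float64(0.1)]
covL [ 0.6691 -0.0306  0.1615] [np.float64(0.0), np.float64(0.0)]
stripL [ 0.6942 -0.0507  0.1568] [np.float64(0.1), np.float64(0.1)]
gapR [0.5868 0.0064 0.1543] [np.float64(0.3), np.float64(0.3)]
hole dist 0.21013295783666514 yaw 62.09241007926219
covR [0.5267 0.0447 0.1615] 0.16108836562170187 yaw 62.15409208284227
strip [ 0.6949 -0.0506  0.1557] [0.5214 0.0403 0.1557] 0.19590759598931531 62.32690416796301
strip mid [ 0.6081 -0.0052  0.1557] cov mid [0.5979 0.0071 0.1615] hole mid [0.6042 0.0181 0.1681]
gapL y rel stripmid -22.7  x 0.5
gapR1 y rel stripmid 24.5  x 0.2
gapR2 y rel stripmid 24.1  x -0.4
covmid y rel stripmid 14.8  x 6.0
holemid y rel stripmid 14.3  x 18.7
```

```bash
cat >> h.py <<'E'
S=np.array([.6005,.0120,.150]);YAW=62.15;a_=np.radians(YAW)
UX=np.array([np.cos(a_),np.sin(a_),0]);UY=np.array([-np.sin(a_),np.cos(a_),0]);UZ=np.array([0,0,1.])
def tcp(x,y,z,fwd=90,up=39.3): # tip at desk-axis mm from sill -> TCP
    return S+(UX*(x-fwd)+UY*y+UZ*(z-up))/1000
def tip(fwd=90,up=39.3):
    d=(np.array(get_state()["tcp_pos"])-S)*1000;return np.round([UX@d+fwd,UY@d,d[2]+up],2)
E
python3 -c "
from h import *
a=tcp(-18,-14,40);b=tcp(-18,-14,1);print(a,b)
plan([(*a,-117.85,3),(*b,-117.85,3)],0)
"
```

```text
[ 0.56242532 -0.09003097  0.1507    ] [ 0.56242532 -0.09003097  0.1117    ]
0.183 0.034 0.276 -0.0001 0;
0.183 0.035 0.276 -0.0001 0;
0.183 0.035 0.276 -0.0001 0;
-0.000 -0.000 0.087 -0.0000 0;
-0.000 -0.000 0.087 -0.0000 0;
-0.000 -0.000 0.087 -0.0000 0;
```

```bash
python3 -m inch '0.183 0.034 0.276 0 0;0.183 0.035 0.276 0 0;0.183 0.035 0.276 0 0;0 0 0.087 0 0;0 0 0.087 0 0;0 0 0.087 0 0;0 0 0 0 0;0 0 0 0 0'
python3 -c "
from h import *
print(tip())"
python3 -m inch '0 0 0.007 0 0;0 0 0.007 0 0;0 0 0.007 0 0;0 0 0.007 0 0;0 0 0.007 0 0;0 0 0.007 0 0;0 0 0 0 0;0 0 0 0 0'
python3 -c "
from h import *
print(tip())"
```

```text
time_s: 17.45
tcp_pos: [0.5631, -0.0897, 0.1119]
eef_rot: [-180.0, 0.0, -118.0]
contact_force: [0.2, -0.0, -1.2]
gripper_width: 0.0252
gripper_force: 55.0
[-17.34 -14.46   1.2 ]
time_s: 18.45
tcp_pos: [0.5625, -0.09, 0.1051]
eef_rot: [-180.0, -0.0, -118.0]
contact_force: [0.6, -0.5, -1.9]
gripper_width: 0.0255
gripper_force: 55.0
[-17.89 -14.06  -5.61]
```

```bash
for i in 1; do python3 -m inch '0 0 0.004 0 0;0 0 0.004 0 0;0 0 0.004 0 0;0 0 0 0 0;0 0 0 0 0;0 0 0 0 0;0 0 0 0 0;0 0 0 0 0'; python3 -c "
from h import *
print(tip())"; done
python3 -m inch '0 0 0.004 0 0;0 0 0.004 0 0;0 0 0.003 0 0;0 0 0 0 0;0 0 0 0 0;0 0 0 0 0;0 0 0 0 0;0 0 0 0 0'; python3 -c "
from h import *
print(tip())"
```

```text
time_s: 19.45
tcp_pos: [0.5626, -0.0899, 0.1034]
eef_rot: [-180.0, 0.0, -118.0]
contact_force: [-0.9, -1.3, 1.8]
gripper_width: 0.0255
gripper_force: 55.0
[-17.84 -14.1   -7.33]
time_s: 20.45
tcp_pos: [0.5627, -0.09, 0.102]
eef_rot: [-180.0, 0.0, -118.0]
contact_force: [-1.6, 0.0, 5.0]
gripper_width: 0.025
gripper_force: 55.0
[-17.84 -14.2   -8.68]
```

```bash
python3 -m inch '0 0 -0.008 0 0;-0.0245 0 -0.0114 0 0;-0.0245 0 -0.0114 0 0;-0.0245 0 -0.0114 0 0;-0.0245 0 -0.0114 0 0;-0.0245 0 -0.0114 0 0;0 0 0 0 0;0 0 0 0 0'; python3 -c "
from h import *
print(tip(),UX@get_state()['contact_force'])"
```

```text
time_s: 21.45
tcp_pos: [0.5708, -0.0738, 0.1112]
eef_rot: [180.0, -0.0, -118.0]
contact_force: [-2.5, -2.4, 2.6]
gripper_width: 0.0257
gripper_force: 55.0
[  0.28 -13.83   0.52] -3.2606614254686432
```

```bash
python3 -m inch '-0.012 0 -0.008 0 0;-0.012 0 -0.0055 0 0;-0.01 0 -0.005 0 0;0 0 0 0 0;0 0 0 0 0;0 0 0 0 0;0 0 0 0 0;0 0 0 0 0'; python3 -c "
from h import *
print(tip(),UX@get_state()['contact_force'])"
```

```text
time_s: 22.45
tcp_pos: [0.5732, -0.0694, 0.1139]
eef_rot: [180.0, -0.0, -118.0]
contact_force: [-1.9, -4.6, 0.0]
gripper_width: 0.0257
gripper_force: 55.0
[  5.22 -13.88   3.21] -4.905859650104183
```

```bash
python3 -m inch '0 0 -0.015 0 0;0 0 -0.02 0 0;0 0 -0.02 0 0;0 0 -0.02 0 0;0 0 -0.02 0 0;0 0 0 0 0;0 0 0 0 0;0 0 0 0 0'; python3 -c "
from h import *
print(tip(),UX@get_state()['contact_force'])"; python3 cap.py side:l1 top:l1t
python3 - <<'E'
import cv2,numpy as np
r=lambda im,x0,y0,x1,y1:cv2.resize(im[y0:y1,x0:x1],(400,370),interpolation=cv2.INTER_CUBIC)
cv2.imwrite("pics/l1c.png",np.hstack([r(cv2.imread("pics/l1.png"),205,130,345,260),r(cv2.imread("pics/l1t.png"),180,120,310,240)]))
E
```

```text
time_s: 23.45
tcp_pos: [0.5739, -0.069, 0.1286]
eef_rot: [-180.0, 0.0, -118.0]
contact_force: [-0.7, -0.2, -2.2]
gripper_width: 0.0258
gripper_force: 55.0
[  5.97 -14.35  17.92] -0.5001210231725005
```

View pics/l1c.png

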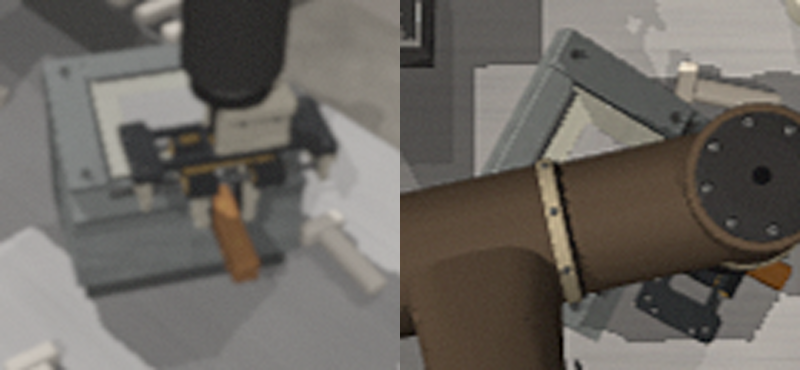

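The crop shows the gripper in front of the cover with the scraper low over the sill. I can't tell by eye whether the cover has lifted. At rest hinge friction would carry the cover, so zero load proves nothing. I'll compare pixel edges and lift a bit further while watching the force during motion.

```bash
python3 - <<'E'
from h import *
def cr(im): return cv2.inRange(cv2.cvtColor(im,cv2.COLOR_BGR2HSV),(15,18,110),(45,120,255))
a,b=[cr(cv2.imread(f"pics/{n}.png"))>0 for n in("side0","l1")]
for x in range(236,262,2):
    f=lambda m:[int(i) for i in np.flatnonzero(m[140:215,x])[[0,-1]]+140] if m[140:215,x].any() else None
    print(x,f(a),f(b))
E
python3 -m inch '0 0 -0.03 0 0;0 0 -0.03 0 0;0 0 -0.03 0 0;0 0 -0.03 0 0;0 0 -0.03 0 0;0 0 -0.03 0 0;0 0 -0.03 0 0;0 0 -0.03 0 0'; python3 -c "
from h import *
print(tip(),UX@get_state()['contact_force'],get_state()['moment'])"
python3 cap.py side:l2
python3 - <<'E'
from h import *
def cr(im): return cv2.inRange(cv2.cvtColor(im,cv2.COLOR_BGR2HSV),(15,18,110),(45,120,255))
b=cr(cv2.imread("pics/l2.png"))>0
for x in range(232,262,2):
    print(x,[int(i) for i in np.flatnonzero(b[120:215,x])[[0,-1]]+120] if b[120:215,x].any() else None)
E
```

```text
236 None None
238 [161, 165] [160, 160]
240 [160, 171] [160, 162]
242 [159, 183] None
244 [159, 194] [161, 191]
246 [161, 190] [158, 192]
248 [158, 192] [161, 191]
250 [159, 193] [189, 189]
252 [158, 191] [158, 161]
254 [160, 191] [158, 201]
256 [159, 187] [158, 203]
258 [157, 191] [157, 157]
260 [156, 191] [159, 159]
time_s: 24.55
tcp_pos: [0.5735, -0.0692, 0.1647]
eef_rot: [-180.0, 0.0, -118.0]
contact_force: [-1.0, -1.6, -3.4]
gripper_width: 0.0254
gripper_force: 55.0
[  5.64 -14.08  54.03] -1.8837455104996303 [-0.51822523  0.15971051 -0.0060022 ]
232 None
234 [120, 124]
236 [120, 125]
238 [121, 159]
240 [120, 123]
242 [120, 179]
244 [120, 183]
246 [120, 184]
248 [123, 177]
250 [122, 179]
252 [122, 135]
254 [120, 192]
256 [120, 193]
258 [120, 136]
260 [120, 156]
```

The cover is rising: its left corner in the side view went from row 194 to row 184, with a 2 N downward load during motion. Next I follow the arc about the hinge.

```bash
cat > arc.py <<'E'
from h import *
import sys
def pt(al,r):
    a=np.radians(al);return np.array([103.1-r*np.cos(a)-5*np.sin(a),58+r*np.sin(a)-5*np.cos(a)])
wps=[]
for s in sys.argv[1:]:
    al,r,n=map(float,s.split(","));x,z=pt(al,r);print(al,x.round(1),z.round(1));wps.append((*tcp(x,-14,z),-118,int(n)))
plan(wps,0)
E
python3 arc.py 12,95,2 24,94,2 36,92,2 46,90,2 
```

```text
12.0 9.1 72.9
24.0 15.2 91.7
36.0 25.7 108.0
46.0 37.0 119.3
-0.011 0.001 -0.061 0.0000 0;
-0.011 0.001 -0.061 0.0000 0;
-0.020 0.000 -0.063 -0.0000 0;
-0.020 0.000 -0.063 -0.0000 0;
-0.035 0.000 -0.055 -0.0000 0;
-0.035 0.000 -0.055 -0.0000 0;
-0.038 0.000 -0.037 -0.0000 0;
-0.038 0.000 -0.037 -0.0000 0;
```

```bash
python3 -m inch '-0.011 0.001 -0.061 0 0;-0.011 0.001 -0.061 0 0;-0.02 0 -0.063 0 0;-0.02 0 -0.063 0 0;-0.035 0 -0.055 0 0;-0.035 0 -0.055 0 0;-0.038 0 -0.037 0 0;-0.038 0 -0.037 0 0'; python3 -c "
from h import *
print(tip(),UX@get_state()['contact_force'],get_state()['moment'])"
python3 arc.py 56,88,2 64,86,2 70,85,2 76,84,2
```

```text
time_s: 25.6
tcp_pos: [0.5881, -0.0412, 0.2296]
eef_rot: [-180.0, 0.0, -118.0]
contact_force: [-1.5, -2.5, -2.8]
gripper_width: 0.0255
gripper_force: 55.0
[ 37.21 -13.92 118.9 ] -2.8919265089510873 [-0.95517509  0.36642276 -0.00644127]
56.0 49.7 128.2
64.0 60.9 133.1
70.0 69.3 136.2
76.0 77.9 138.3
-0.042 -0.000 -0.031 0.0000 0;
-0.042 -0.000 -0.031 0.0000 0;
-0.037 0.000 -0.016 -0.0000 0;
-0.037 0.000 -0.016 -0.0000 0;
-0.028 0.000 -0.010 -0.0000 0;
-0.028 0.000 -0.010 -0.0000 0;
-0.029 0.000 -0.007 -0.0000 0;
-0.029 0.000 -0.007 -0.0000 0;
```

```bash
python3 -m inch '-0.042 0 -0.031 0 0;-0.042 0 -0.031 0 0;-0.037 0 -0.016 0 0;-0.037 0 -0.016 0 0;-0.028 0 -0.01 0 0;-0.028 0 -0.01 0 0;-0.029 0 -0.007 0 0;-0.02 0 -0.005 0 0'; python3 -c "
from h import *
print(tip(),UX@get_state()['contact_force'],get_state()['moment'])"
python3 cap.py side:l3 top:l3t
python3 - <<'E'
import cv2,numpy as np
r=lambda im,x0,y0,x1,y1:cv2.resize(im[y0:y1,x0:x1],(400,370),interpolation=cv2.INTER_CUBIC)
cv2.imwrite("pics/l3c.png",np.hstack([r(cv2.imread("pics/l3.png"),195,90,345,240),r(cv2.imread("pics/l3t.png"),180,120,310,240)]))
E
```

```text
time_s: 26.6
tcp_pos: [0.6066, -0.0064, 0.2482]
eef_rot: [-180.0, 0.0, -118.0]
contact_force: [-1.2, -2.0, -1.1]
gripper_width: 0.0262
gripper_force: 55.0
[ 76.59 -13.95 137.45] -2.3213131294311586 [-0.65227792  0.30945743 -0.01072362]
```

```bash
python3 -m inch '-0.014 0 0 0 0;-0.014 0 0 0 0;-0.014 0 0 0 0;-0.014 0 0 0 0;0 0 0 0 0;0 0 0 0 0;0 0 0 0 0;0 0 0 0 0'; python3 -c "
from h import *
print(tip(),UX@get_state()['contact_force'],get_state()['moment'])"
```

```text
time_s: 27.7
tcp_pos: [0.6084, -0.0025, 0.2482]
eef_rot: [179.9, -0.3, -118.1]
contact_force: [-7.0, -13.0, 1.2]
gripper_width: 0.0254
gripper_force: 55.0
[ 80.88 -13.72 137.54] -14.750405993936795 [-4.36013203e+00  2.06151986e+00  3.42097010e-03]
```

The force rose to 15 N at the angle where the 1.8 rad stop should be, so the cover is fully open. I'll back out and return to the mat, because the slider has to be pushed with the fingers.

```bash
python3 -c "
from h import *
b=tcp(15,-14,137)
plan([(*b,-118,2),(.535,-.13,.25,-143,3),(.50,-.22,.20,-173,3),(.474,-.302,.08,-193,3),(.474,-.302,.02,-193.1,2),(.474,-.302,-.021,-193.1,3)],0)
"
```

```text
0.220 -0.002 0.002 -0.0001 0;
0.220 -0.002 0.002 -0.0001 0;
0.180 0.012 -0.005 0.0231 0;
0.180 -0.014 -0.005 0.0231 0;
0.176 -0.040 -0.005 0.0231 0;
0.182 -0.113 0.111 0.0278 0;
0.160 -0.143 0.111 0.0278 0;
0.133 -0.169 0.111 0.0278 0;
0.080 -0.174 0.267 0.0185 0;
0.059 -0.182 0.267 0.0185 0;
0.037 -0.187 0.267 0.0185 0;
0.000 0.000 0.200 0.0001 0;
0.000 0.000 0.200 0.0001 0;
0.000 0.000 0.091 -0.0000 0;
0.000 0.000 0.091 -0.0000 0;
0.000 0.000 0.091 -0.0000 0;
```

```bash
python3 -m inch '0.22 -0.002 0.002 0 0;0.22 -0.002 0.002 0 0;0.18 0.012 -0.005 0.0231 0;0.18 -0.014 -0.005 0.0231 0;0.176 -0.04 -0.005 0.0231 0;0.182 -0.113 0.111 0.0278 0;0.16 -0.143 0.111 0.0278 0;0.133 -0.169 0.111 0.0278 0'
python3 cap.py side:m1 top:m1t
python3 -m inch '0.08 -0.174 0.267 0.0185 0;0.059 -0.182 0.267 0.0185 0;0.037 -0.187 0.267 0.0185 0;0 0 0.2 0 0;0 0 0.2 0 0;0 0 0 0 0;0 0 0 0 0;0 0 0 0 0'
python3 -c "
from h import *
print(get_state()['contact_force'])
plan([(.474,-.302,-.021,-193.1,4)],0)"
python3 - <<'E'
import cv2,numpy as np
r=lambda im,x0,y0,x1,y1:cv2.resize(im[y0:y1,x0:x1],(400,370),interpolation=cv2.INTER_CUBIC)
cv2.imwrite("pics/m1c.png",np.hstack([r(cv2.imread("pics/m1.png"),195,90,345,240),r(cv2.imread("pics/m1t.png"),180,120,310,240)]))
E
```

```text
time_s: 28.7
tcp_pos: [0.5024, -0.2174, 0.1995]
eef_rot: [180.0, 0.1, -173.3]
contact_force: [1.0, 0.9, -1.5]
gripper_width: 0.0256
gripper_force: 55.0
time_s: 29.8
tcp_pos: [0.4777, -0.299, 0.0212]
eef_rot: [-180.0, 0.2, 167.1]
contact_force: [0.0, 0.2, -2.0]
gripper_width: 0.0256
gripper_force: 55.0
[ 0.01799425  0.17382744 -2.04531524]
0.005 -0.006 0.070 0.0001 0;
0.005 -0.006 0.070 0.0001 0;
0.005 -0.006 0.070 0.0001 0;
0.005 -0.006 0.070 0.0001 0;
```

```bash
python3 -m inch '0 0 0.07 0 0;0.01 -0.012 0.07 0 0;0.005 -0.006 0.07 0 0;0.005 -0.006 0.06 0 0;0 0 0 0 0;0 0 0 0 0;0 0 0.005 0 0;0 0 0 0 0'
python3 -m inch '0 0 0 0 1;0 0 0 0 1;0 0 0 0 1;0 0 0 0 1;0 0 0 0 1;0 0 0 0 1;0 0 -0.2 0 1;0 0 -0.4 0 1'
```

```text
time_s: 30.8
tcp_pos: [0.4726, -0.3017, -0.0216]
eef_rot: [180.0, 0.0, 167.1]
contact_force: [-0.9, 0.7, -2.1]
gripper_width: 0.0255
gripper_force: 55.0
time_s: 31.8
tcp_pos: [0.4705, -0.3011, 0.0671]
eef_rot: [180.0, -0.3, 167.0]
contact_force: [1.6, -0.6, 0.4]
gripper_width: 0.0875
gripper_force: 0.0
```

```bash
python3 -c "
from h import *
e=S+UX*.025;print(e)
plan([(.475,-.27,.13,172,1),(.51,-.17,.25,205,3),(.575,-.05,.308,233,3),(e[0],e[1],.308,241.9,2)],1)
"
```

```text
[0.61217896 0.03410434 0.15      ]
!too fast 0.070343818282207 -4.961716983145379
0.017 0.209 -0.419 -0.0138 1;
!too fast 0.05335936864527374 -11.0
-0.046 0.231 -0.267 -0.0306 1;
-0.089 0.218 -0.267 -0.0306 1;
-0.129 0.197 -0.267 -0.0306 1;
-0.244 0.181 -0.129 -0.0259 1;
-0.270 0.139 -0.129 -0.0259 1;
-0.289 0.093 -0.129 -0.0259 1;
-0.298 0.070 -0.000 -0.0124 1;
-0.303 0.046 -0.000 -0.0124 1;
```

```bash
python3 -m inch '0 0.15 -0.35 -0.02 1;-0.046 0.24 -0.29 -0.029 1;-0.089 0.23 -0.29 -0.029 1;-0.129 0.21 -0.27 -0.029 1;-0.244 0.181 -0.16 -0.0259 1;-0.27 0.139 -0.16 -0.0259 1;-0.289 0.093 -0.15 -0.0259 1;-0.2 0.06 0 -0.012 1'
python3 -c "
from h import *
e=S+UX*.025
plan([(e[0],e[1],.308,241.95,4)],1)"
```

```text
time_s: 32.8
tcp_pos: [0.5849, -0.0217, 0.3207]
eef_rot: [-179.9, 0.1, -121.9]
contact_force: [0.3, -0.7, -0.3]
gripper_width: 0.0876
gripper_force: 0.0
-0.103 0.011 0.021 -0.0026 1;
-0.103 0.009 0.021 -0.0026 1;
-0.103 0.007 0.021 -0.0026 1;
-0.103 0.005 0.021 -0.0026 1;
```

```bash
python3 -m inch '-0.103 0.011 0.021 -0.0026 1;-0.103 0.009 0.021 -0.0026 1;-0.103 0.007 0.021 -0.0026 1;-0.103 0.005 0.021 -0.0026 1;0 0 0 0 1;0 0 0 0 1;0 0 0 0 1;0 0 0 0 1'
python3 cap.py wrist:v1 side:v1s; python3 - <<'E'
from h import *
c=dict(np.load("pics/v1.npz"))
sl=S+UX*.0466+UZ*.0184;pp=S+UX*.0853+UZ*.0254
print("exp slider track",[proj(c,sl+UY*y).round().tolist() for y in(-.052,0,.052)],"ptr",[proj(c,pp+UY*y).round().tolist() for y in(-.035,0,.035)])
a=c["color"][150:260,110:420]
s=cv2.imread("pics/v1s.png")
cv2.imwrite("pics/v1c.png",np.vstack([cv2.resize(a,(800,284),interpolation=cv2.INTER_CUBIC),np.hstack([cv2.resize(s[90:240,195:345],(300,300),interpolation=cv2.INTER_CUBIC),cv2.resize(s[260:370,250:400],(410,300)),np.zeros((300,90,3),np.uint8)])]))
E
```

```text
time_s: 33.8
tcp_pos: [0.6109, 0.0318, 0.3066]
eef_rot: [-180.0, 0.0, -118.4]
contact_force: [0.2, -0.5, -0.2]
gripper_width: 0.0876
gripper_force: 0.0
exp slider track [[212.0, 196.0], [263.0, 195.0], [314.0, 195.0]] ptr [[229.0, 233.0], [263.0, 233.0], [297.0, 232.0]]
```

View pics/v1c.png

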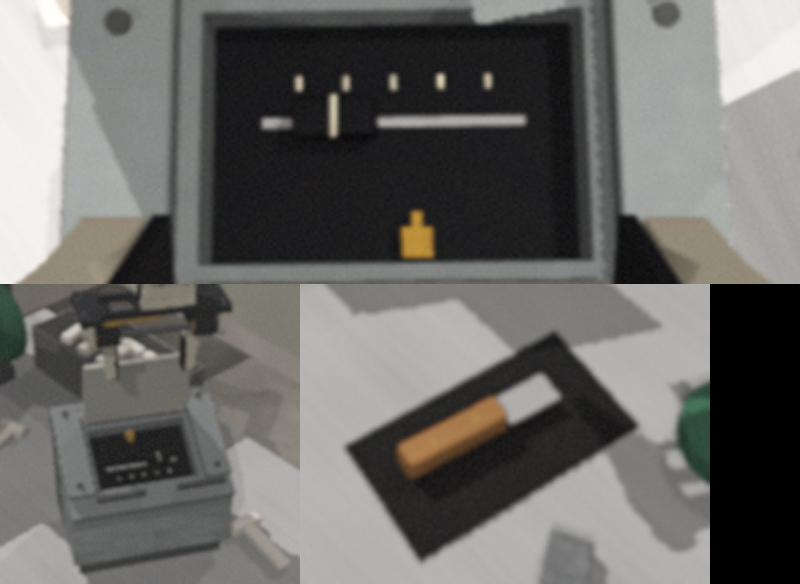

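This view shows the cover standing open and the scraper lying flat on the mat. The slider's white line is at about (239,195) and the pointer tip at about (272,232) in the full wrist image.

```bash
cat > meas.py <<'E'
from h import *
import sys
N=-UX*np.sin(np.radians(25))+UZ*np.cos(np.radians(25));U=UX*np.cos(np.radians(25))+UZ*np.sin(np.radians(25))
def meas(f):
    c=dict(np.load(f"pics/{f}.npz"));im=c["color"];h=cv2.cvtColor(im,cv2.COLOR_BGR2HSV)
    br=cv2.inRange(h,(12,130,110),(28,255,255));g=cv2.cvtColor(im,cv2.COLOR_BGR2GRAY)
    e=[proj(c,S+U*.050-N*.003+UY*y) for y in(-.06,.06)];p0=proj(c,S+U*.092-N*.013)
    out={}
    for k in blobs(br,40):
        M=k[:,0,:].mean(0)
        if abs(M[1]-p0[1])<25 and abs(M[0]-p0[0])<70:
            x,y,w,hh=cv2.boundingRect(k);t=k[k[:,0,1]<=y+3,0];px=((t[:,0].min()+t[:,0].max())/2,y)
            P=onplane(c,px,S-N*.013,N);out["ptr"]=(np.round(px,1),np.round([1000*U@(P-S),1000*UY@(P-S)],2),c,px)
    for k in blobs(g>110,10):
        x,y,w,hh=cv2.boundingRect(k)
        if hh>10 and w<10 and e[0][0]<x<e[1][0] and abs(y+hh/2-e[0][1])<18:
            q=k[:,0];m=np.zeros(g.shape,np.uint8);cv2.drawContours(m,[k],-1,255,-1);yy,xx=np.nonzero(m);px=((xx*g[m>0]).sum()/g[m>0].sum(),yy.mean())
            P=onplane(c,px,S-N*.003,N);out["line"]=(np.round(px,1),np.round([1000*U@(P-S),1000*UY@(P-S)],2),c,px)
    return out
if __name__=="__main__":
    r=[meas(f) for f in sys.argv[1:]]
    for o in r:
        for k,v in o.items():print(k,v[0],"u,y",v[1])
    if len(r)==2:
        for k in("ptr","line"):
            X,e=tri([(o[k][2],o[k][3]) for o in r]);d=X-S;print(k,"tri u,y,n",np.round([1000*U@d,1000*UY@d,1000*N@d],1),e)
E
python3 meas.py v1
```

```text
ptr [271. 232.] u,y [87.3   8.09]
```

```bash
python3 - <<'E'
from meas import *
c=dict(np.load("pics/v1.npz"));g=cv2.cvtColor(c["color"],cv2.COLOR_BGR2GRAY)
print(g[185:204:3,228:252])
for k in blobs(g>110,1):
    b=cv2.boundingRect(k)
    if 190<b[0]<330 and 170<b[1]<210:print(b,cv2.contourArea(k))
E
sed -i 's/blobs(g>110,10)/blobs(g>90,10)/' meas.py; python3 meas.py v1
```

```text
[[ 29  20  24  23  26  29  25  21  25  29  44  52  44  35  48  71  80  53
   33  25  27  25  26  26]
 [ 23  22  22  21  21  24  19  20  42 101 166 186 143  66  24  21  22  23
   25  27  23  21  23  26]
 [ 23  25  25  26  31  28  24  26  45 102 171 189 141  70  31  26  26  30
   25  28  23  29  26  27]
 [ 23  26  24  29  24  28  29  24  46 102 170 187 142  70  31  25  26  27
   26  29  27  30  28  27]
 [ 28  27  26  27  28  26  23  27  46 101 163 182 138  69  34  27  26  27
   26  25  28  26  29  27]
 [ 27  26  27  29  29  27  25  27  45  95 156 174 131  62  33  28  27  26
   29  27  25  27  27  29]
 [ 18  15  16  14  13  14  13  13  18  39  62  66  44  19  14  14  12  13
    8  15  13  15  11  10]]
ptr [271. 232.] u,y [87.3   8.09]
```

```bash
sed -i 's/RETR_EXTERNAL/RETR_LIST/' h.py; python3 meas.py v1; python3 -c "
from meas import *
o=meas('v1');y=o['line'][1][1] if 'line' in o else -23
print(y)
e=S+UX*.032+UY*y/1000;print(e)
plan([(e[0],e[1],.20,-117.85,4),(e[0],e[1],.121,-117.85,4)],.55)"
```

```text
ptr [271. 232.] u,y [87.3   8.09]
line [238.6 194.1] u,y [ 48.76 -24.79]
-24.79
[0.63736773 0.0287127  0.15      ]
-0.016 -0.041 0.177 -0.0004 0.55;
-0.016 -0.041 0.177 -0.0004 0.55;
-0.016 -0.041 0.177 -0.0004 0.55;
-0.016 -0.041 0.177 -0.0004 0.55;
0.000 0.000 0.132 -0.0000 0.55;
0.000 0.000 0.132 -0.0000 0.55;
0.000 0.000 0.132 -0.0000 0.55;
0.000 0.000 0.132 -0.0000 0.55;
```

```bash
python3 -m inch '-0.016 -0.041 0.177 -0.0004 0.55;-0.016 -0.041 0.177 -0.0004 0.55;-0.016 -0.041 0.177 -0.0004 0.55;-0.016 -0.041 0.177 -0.0004 0.55;0 0 0 0 0.55;0 0 0.1 0 0.55;0 0 0.1 0 0.55;0 0 0.1 0 0.55' 6
python3 -m inch '0 0 0.04 0 0.55;0 0 0.04 0 0.55;0 0 0.04 0 0.55;0 0 0.04 0 0.55;0 0 0.04 0 0.55;0 0 0.03 0 0.55;0 0 0 0 0.55;0 0 0 0 0.55'
python3 -c "
from h import *
print(tip(0,34),get_state()['joints'].round(0))"
```

```text
time_s: 34.9
tcp_pos: [0.637, 0.029, 0.1545]
eef_rot: [-180.0, 0.0, -117.8]
contact_force: [0.4, 0.1, 0.0]
gripper_width: 0.0479
gripper_force: 0.0
time_s: 35.9
tcp_pos: [0.6373, 0.0289, 0.1208]
eef_rot: [-180.0, 0.0, -117.8]
contact_force: [0.3, 0.1, 0.0]
gripper_width: 0.0479
gripper_force: 0.0
[ 32.16 -24.62   4.78] [ 20.  20. -10.   0. -60. -48.]
```

Clear of everything. Next I creep forward a little and close gently on the grip.

```bash
python3 -m inch '-0.008 0 0 0 0.55;-0.006 0 0 0 0.55;0 0 0 0 0.3;0 0 0 0 0.3;0 0 0 0 0.3;0 0 0 0 0.15;0 0 0 0 0.15;0 0 0 0 0.15' 6
python3 -c "
from h import *
print(tip(0,34),UX@get_state()['contact_force'])"
```

```text
time_s: 36.9
tcp_pos: [0.6381, 0.0308, 0.1206]
eef_rot: [180.0, -0.0, -117.8]
contact_force: [0.0, -1.0, 0.8]
gripper_width: 0.0336
gripper_force: 6.0
[ 34.18 -24.46   4.6 ] -0.8525412057632268
```

```bash
python3 -m inch '0 0.036 0 0 0.15;0 0.037 0 0 0.15;0 0.037 0 0 0.15;0 0.036 0 0 0.15;0 0.036 0 0 0.15;0 0.036 0 0 0.15;0 0 0 0 0.15;0 0 0 0 0.15' 6
python3 -c "
from h import *
print(tip(0,34),UY@get_state()['contact_force'])"
```

```text
time_s: 37.9
tcp_pos: [0.6086, 0.0462, 0.1206]
eef_rot: [179.9, -0.0, -117.8]
contact_force: [-3.0, -2.7, 1.9]
gripper_width: 0.0337
gripper_force: 6.0
[34.01  8.84  4.56] 1.4178403875530199
```

```bash
python3 -m inch '0 0 0 0 0.5;0 0 0 0 0.5;0 0 0 0 0.5;0 0 -0.1 0 0.5;0 0 -0.3 0 0.5;0 0 -0.4 0 1;0 0 -0.4 0 1;0.08 -0.05 -0.04 0 1'
python3 -m inch '0 0 0 0 1;0 0 0 0 1;0 0 0 0 1;0 0 0 0 1;0 0 0 0 1;0 0 0 0 1;0 0 0 0 1;0 0 0 0 1'
python3 cap.py wrist:v2
python3 -m inch '0 -0.15 0 0 1;0 -0.15 0 0 1;0 0 0 0 1;0 0 0 0 1;0 0 0 0 1;0 0 0 0 1;0 0 0 0 1;0 0 0 0 1'
python3 cap.py wrist:v3
python3 meas.py v2 v3
```

```text
time_s: 38.9
tcp_pos: [0.6131, 0.0328, 0.3139]
eef_rot: [-179.5, 0.4, -117.7]
contact_force: [-0.1, 1.0, -1.0]
gripper_width: 0.0682
gripper_force: 0.0
time_s: 39.9
tcp_pos: [0.6102, 0.032, 0.3066]
eef_rot: [-180.0, 0.0, -117.8]
contact_force: [-0.2, -0.6, -0.1]
gripper_width: 0.0875
gripper_force: 0.0
time_s: 40.95
tcp_pos: [0.65, 0.0111, 0.3067]
eef_rot: [-180.0, 0.0, -117.8]
contact_force: [-0.1, -1.1, 1.0]
gripper_width: 0.0874
gripper_force: 0.0
ptr [270. 232.] u,y [87.07  8.36]
line [270.4 194. ] u,y [48.7   8.62]
ptr [313. 232.] u,y [87.15  8.06]
line [314.3 194.3] u,y [49.07  8.67]
ptr tri u,y,n [ 87.    8.4 -15.4] [np.float64(0.0), np.float64(0.0)]
line tri u,y,n [48.9  8.6 -2.6] [np.float64(0.2), np.float64(0.2)]
```

```bash
python3 - <<'E'
from meas import *
for f in("v1","v2","v3"):
    o=meas(f);c=o["ptr"][2];x0,y0=map(int,o["ptr"][3]);b=c["color"].astype(float)
    for dy,hw in((2,6),(4,6),(10,10),(12,10)):
        xs=np.arange(x0-hw,x0+hw+1);w=np.clip(b[y0+dy,xs,2]-b[y0+dy,xs,0]-15,0,None);px=((xs*w).sum()/w.sum(),y0+dy)
        P=onplane(c,px,S-N*.013,N);print(f,dy,round(px[0],2),"y",round(1000*UY@(P-S),2),"line",o["line"][1][1])
E
```

```text
v1 2 271.05 y 8.11 line -24.79
v1 4 271.04 y 8.08 line -24.79
v1 10 271.11 y 8.07 line -24.79
v1 12 271.25 y 8.19 line -24.79
v2 2 269.75 y 8.1 line 8.62
v2 4 269.76 y 8.1 line 8.62
v2 10 269.81 y 8.15 line 8.62
v2 12 269.84 y 8.17 line 8.62
v3 2 312.95 y 7.97 line 8.67
v3 4 313.01 y 7.98 line 8.67
v3 10 313.18 y 8.04 line 8.67
v3 12 313.2 y 8.02 line 8.67
```

```bash
python3 cap.py side:z1 top:z1t; python3 - <<'E'
import cv2,numpy as np
# castings: top (285,150),(268,259),(137,203),(131,253); side (325,218),(224,268),(194,169),(150,187)
for a,b,pts in(("top0","z1t",[(285,150),(268,259),(137,203),(131,253)]),("side0","z1",[(325,218),(224,268),(194,169),(150,187)])):
    A,B=[cv2.cvtColor(cv2.imread(f"pics/{n}.png"),cv2.COLOR_BGR2GRAY).astype(np.float32) for n in(a,b)]
    for x,y in pts:
        t=A[y-8:y+9,x-12:x+13];s=B[y-14:y+15,x-18:x+19]
        r=cv2.matchTemplate(s,t,cv2.TM_CCOEFF_NORMED);_,v,_,l=cv2.minMaxLoc(r);print(a,(x,y),round(v,2),"shift",l[0]-6,l[1]-6)
E
```

```text
top0 (285, 150) 0.6 shift 6 1
top0 (268, 259) 0.99 shift 0 0
top0 (137, 203) 0.37 shift 6 6
top0 (131, 253) 0.67 shift -2 4
side0 (325, 218) 1.0 shift 0 0
side0 (224, 268) 0.99 shift 0 0
side0 (194, 169) 0.67 shift 0 0
side0 (150, 187) 0.8 shift 0 0
```

```bash
python3 -c "
from plant import close_job
print(close_job())"
```

```text
the job is handed in; nothing more can be done
None
```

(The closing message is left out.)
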